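# Show the welder what to build up on the die

### The job

Show the welder the two places on the steel die block in the middle of the bench that he is to build up, in the order he will weld them: first point at the core in the round insert that is snapped off short, then raise the hand about 10 cm, go across, and point at the corner lock that has a piece broken out of it. At each, bring the fingertips straight above its middle, about 2 cm off, and hold them there for two seconds; touch nothing and do not bring the fingertips down over any sound core or lock. Then draw the hand right away, at least 30 cm from the die, leaving everything lying as it is.

Things in the scene. Friction and masses are not known exactly. Their poses are not given: they have to be found in the camera images.
- die: fixed steel die half, 180 (x) x 200 (y) x 60 mm high. Origin: centre of its underside, z up. Its top has a round insert 124 mm across with a pointed spreader (20 mm across, 22 high) at the centre and five cores on a circle of 43 mm radius, 51 mm apart; a lock at each corner, 71 (x) and 74 (y) mm from the middle. Cores and locks change places. Nothing on it rises over 24 mm above its top face.
- core_broken: the broken core: a kidney-shaped steel stub, about 37 x 24 mm in plan, snapped off so that only 5 to 8 mm of it stand above the die's top face, with a rough break; the other four cores are 24 mm high. Origin: middle of its foot, on the die's top face, z up.
- lock_chipped: the chipped corner lock: a steel block 30 (x) x 44 (y) mm in plan; one end still stands 20 mm above the die's top face, the other two thirds are broken away to a rough slope 5 to 15 mm high. Origin: middle of its foot, on the die's top face, z up.
- core_round: a sound core on the die: a round steel boss 26 mm across, 24 mm high; origin: middle of its foot, on the die's top face
- core_kidney: a sound core on the die: kidney-shaped, about 37 x 24 mm in plan, 24 mm high; origin: middle of its foot, on the die's top face
- core_block: a sound core on the die: a stepped steel block 24 x 18 mm, 24 mm high; origin: middle of its foot, on the die's top face
- core_clover: a sound core on the die: three-lobed, about 32 mm across, 24 mm high; origin: middle of its foot, on the die's top face
- lock_a: a sound corner lock on the die: a chamfered steel block 30 (x) x 44 (y) x 20 mm high; origin: middle of its foot, on the die's top face
- lock_b: a sound corner lock on the die: a chamfered steel block 30 (x) x 44 (y) x 20 mm high; origin: middle of its foot, on the die's top face
- lock_c: a sound corner lock on the die: a chamfered steel block 30 (x) x 44 (y) x 20 mm high; origin: middle of its foot, on the die's top face
- copper_bar: loose copper chill bar 60 (x) x 22 x 12 mm high, lying on the die's top face between two locks; origin: centre of its underside
- hex_key: loose hexagon key, 70 mm long (x) with a 22 mm short leg, 5 mm thick, lying on the die's top face between two locks; origin: in its plane, beside the long leg
- wire_brush: loose wooden-handled wire brush, 245 mm long (x), 24 mm high, lying on its side on the bench beside the die; origin: underside, near the middle
- nozzle_a: loose ceramic torch nozzle, 20 mm across, 34 mm high, standing on the bench beside the die; origin: centre of its underside
- nozzle_b: a second nozzle like nozzle_a
- mallet: loose brass-headed hammer lying on the bench along its x; origin on its underside
- caliper: loose caliper lying on the bench in front of the die, 220 mm long along its x, 12 mm thick; origin: underside of its beam
- spare_core: loose spare core standing on the bench behind the die: a round steel boss 26 mm across on a 34 mm foot, 36 mm high; origin: centre of its underside

How it is judged:
By the outcome, as a careful person would: the job done as asked, in the order asked, and still so for the second after the job is handed in, with the robot touching nothing.
It also fails if it takes over 46 s, if anything falls off the work surface, if the arm or the gripper's body presses on something with over 40 N, if the wrist force passes 120 N, or if a joint passes its speed limit or range.

### The arm

A 6-joint arm with a two-finger parallel gripper is mounted at the origin on the work surface. World frame = base frame: x ahead of the robot, y to its left, z up, the work surface at z = 0. Lengths are in mm, angles in rad, forces in N, time in s.
With the tool pointing down it reaches from about 300 to 875 mm from the base axis. Payload 4.2 kg.
Tool frame: the origin (TCP) lies where the fingers leave the gripper's body, on its centre line; the fingertips stand 73 mm ahead of it and the grasp point (between the pads) lies 54 mm ahead of it; z points along the fingers, y is the line along which they close (so a half turn about z gives the same grasp; the last joint's range is limited). The gripper opens to 85 mm and grips with 20 to 120 N. Pads are 22 mm wide; open, the fingers measure 114 mm over their backs; the gripper's body (76 mm by 85 mm) begins 54 mm behind the grasp point. The pads swing forward as they close: fully open they stand 13 mm farther back than shut.
Start: joints at [1.162, 0.32, 1.565, -0, 1.257, -0.02], TCP at [217.97, 532.093, 303.938] pointing down, gripper open.
Joint ranges: [-3.11, 3.11], [-0.84, 2.01], [0.21, 2.61], [-1.34, 4.49], [0.05, 2.63], [-2.56, 2.56]. Speed limits (rad/s): [2.57, 2.57, 3.14, 3.14, 3.14, 3.14].

### API

Orientations are given as [roll, pitch, yaw] about the fixed x, y, z axes, in that order (R = Rz(yaw) Ry(pitch) Rx(roll)).
In Python, from bench import sense, get_image, job_done gives the robot as it stands.
- The arm moves only by the tool carry_out, never from a script. Its argument "motion" is a list of rows, each a list of 4 numbers: the shift along the tool's x, y, z as a fraction of full scale, then the turn about the tool's z as a fraction of full scale. A call has 1 to 8 rows; each row is the pose to reach, as a shift and turn from the pose commanded when the call began, along the tool's axes at that moment; what a row does not reach only later rows make up. Full scale, the value 1, is 20 cm for a shift and 30 degrees for a turn. A row lasts 1/12 s, in which the tool goes at most 41.7 mm and 7.16 degrees, less where a joint would pass 70% of its speed; a pose out of reach is approached as far as the arm can. A call with a number of a shift or a turn outside -1 to 1 is refused whole. A call with a gripper value outside its range is refused whole. "grip" is the closure, from 0 (fully open) to 1 (shut), set as the call begins (left out, the last holds). The fingers move at their own pace and stop on an object; the grip force is fixed at half the most. Time passes only in rows, so rows that repeat a pose let the fingers close. It gives the time, the measured TCP pose, the force, the opening and the grip force at its end, in the units of the state.
- sense(): the state, without advancing time (a new reading comes with each control period).
- get_image(name): name is "side" or "top"; returns a dict with "frame" (384x512x3 uint8, red, green, blue), "fx", "fy", "cx", "cy" (pixels), "dist" ([k1, k2, p1, p2, k3] as OpenCV has them; the pictures are not rectified), "extrinsics" (4x4, takes a point from world to camera coordinates). Camera axes: x right, y down, z forward; pixel columns grow to the right and rows downward; lengths in mm; the calibration is good to about 2 mm. A picture is of the moment at which its call begins. There is no depth.
- job_done(): hands the job in; it is judged then, once.
The state is a dict: "time_s": time; "q": joint angles; "qvel": joint speeds; "tau": joint torques, N m; "tool_pos": TCP position; "eef_rot": TCP orientation; "contact_force": force on the tool from outside, world axes, zero at the start; "ft_torque": the same for the moment, N m; "opening": opening from 0.0 (shut) to 1.0 (fully open); "grip_force": force on a finger pad.
Only numpy, scipy, OpenCV 4.12 (cv2) and the standard library are available. Lean on these libraries where they do the work, as an engineer would, in place of code of your own. Each camera call takes 0.05 s, during which the arm holds its last target. There are 200 camera calls.

## Working session

There is one attempt and no reset: what is moved stays moved. The work goes in short steps, Python scripts to look and compute and a tool call to move; the robot and the scene stay as the last step left them, time stands still between calls to the robot, and variables do not carry over. Pictures are saved under pics/ and viewed, at most 10 in all, crops included, and the job is handed in when it is done.

Besides the shell and the picture viewer there is one more tool, called after "Request:" by a JSON object that holds its "name" and its "arguments". carry_out: Moves the arm, as the interface text tells. Shift numbers are shares of 20 cm and turn numbers shares of 30 degrees, none past 1 either way. Its arguments: {"type":"object","properties":{"motion":{"type":"array","items":{"type":"array","items":{"type":"number"}}},"grip":{"type":"number"}},"required":["motion"]}

```bash
mkdir -p pics; python3 - <<'E'
from bench import sense,get_image
import cv2,pickle
s=sense();print(s['time_s'],s['tool_pos'],s['eef_rot'],s['opening'])
d={}
for n in('top','side'):
    g=get_image(n);d[n]=g
    cv2.imwrite(f'pics/{n}0.png',cv2.resize(g['frame'][:,:,::-1],(800,600),interpolation=cv2.INTER_CUBIC))
    print(n,g['fx'],g['cx'],g['cy'],g['dist'],g['extrinsics'])
pickle.dump(d,open('d0.pkl','wb'))
E
```

```text
0.0 [217.8153218  531.74780872 303.07876219] [-3.13979863e+00 -5.13105607e-05  2.75277436e+00] 0.9964532436033994
top 405.10489448418565 261.7614318204674 193.40188038358417 [-0.03889584  0.          0.          0.          0.        ] [[-1.06388237e-02 -9.99492924e-01 -3.00118430e-02  9.63347067e+01]
 [-9.92486814e-01  1.42132371e-02 -1.21523282e-01  5.75594743e+02]
 [ 1.21888226e-01  2.84934937e-02 -9.92134760e-01  7.90217612e+02]
 [ 0.00000000e+00  0.00000000e+00  0.00000000e+00  1.00000000e+00]]
side 391.8303024371302 253.09053446263596 189.61670759192344 [-0.01294276  0.          0.          0.          0.        ] [[-9.90975406e-01 -1.33920854e-01  5.74012228e-03  5.86312664e+02]
 [-7.48124358e-02  5.17042498e-01 -8.52684089e-01  8.05155493e+01]
 [ 1.11224295e-01 -8.45418394e-01 -5.22395344e-01  7.67447465e+02]
 [ 0.00000000e+00  0.00000000e+00  0.00000000e+00  1.00000000e+00]]
```

View pics/top0.png

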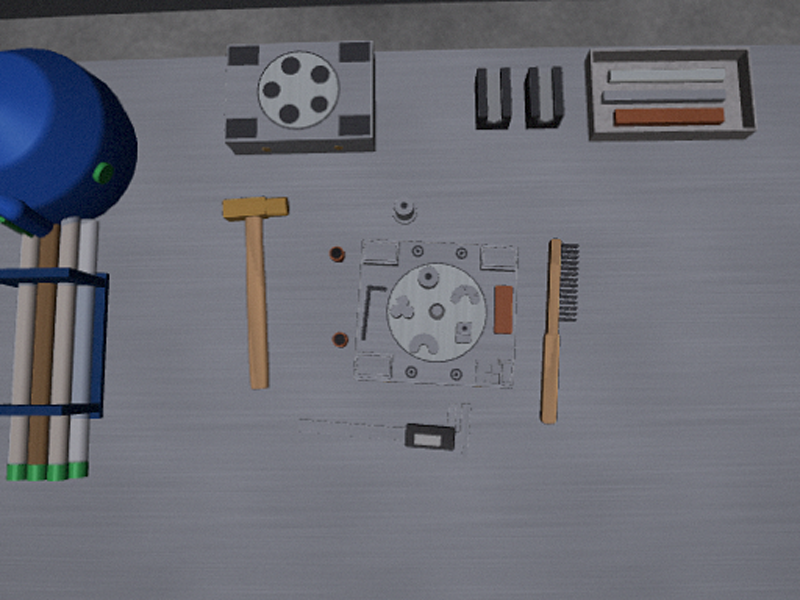

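View pics/side0.png

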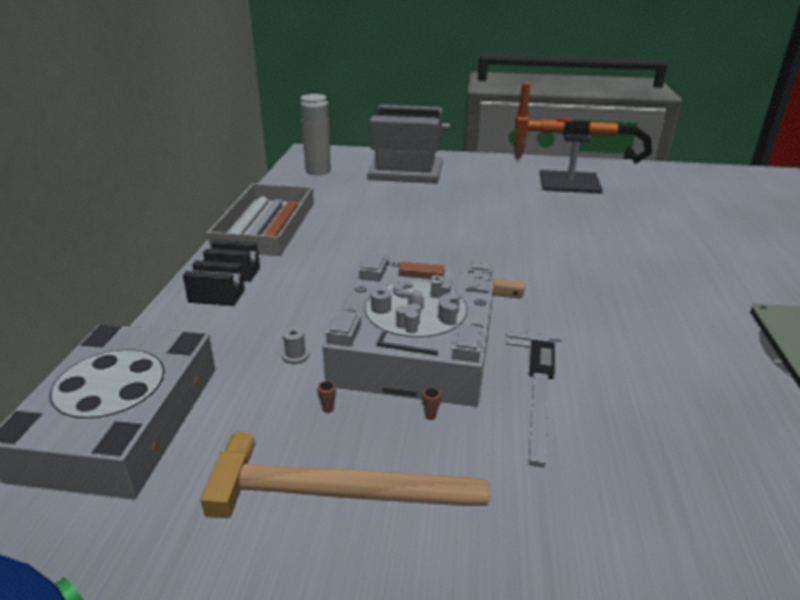

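The top view shows the die around (437,313). The two kidneys are at about (465,293) and (424,345), and the irregular lock is at about (494,372). I'll zoom in to confirm which are damaged.

```bash
python3 - <<'E'
import cv2,pickle,numpy as np
d=pickle.load(open('d0.pkl','rb'))
t=d['top']['frame'][145:255,222:338,::-1]; s=d['side']['frame'][160:262,200:325,::-1]
cv2.imwrite('pics/tc.png',cv2.resize(t,None,fx=5,fy=5,interpolation=cv2.INTER_CUBIC))
cv2.imwrite('pics/sc.png',cv2.resize(s,None,fx=5.6,fy=5.6,interpolation=cv2.INTER_CUBIC))
E
```

```text
(no output)
```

View pics/tc.png

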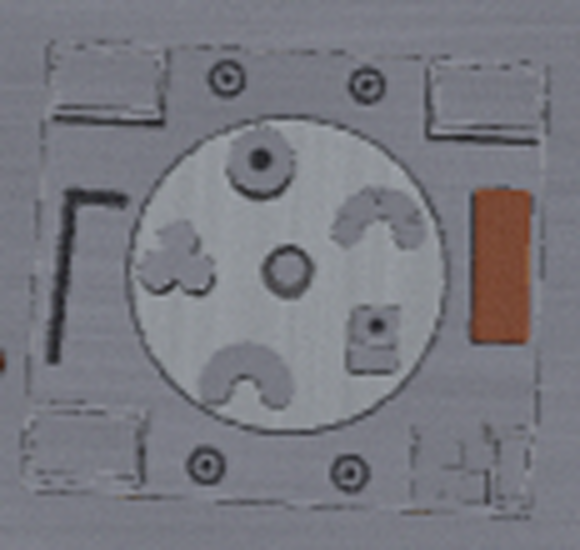

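View pics/sc.png

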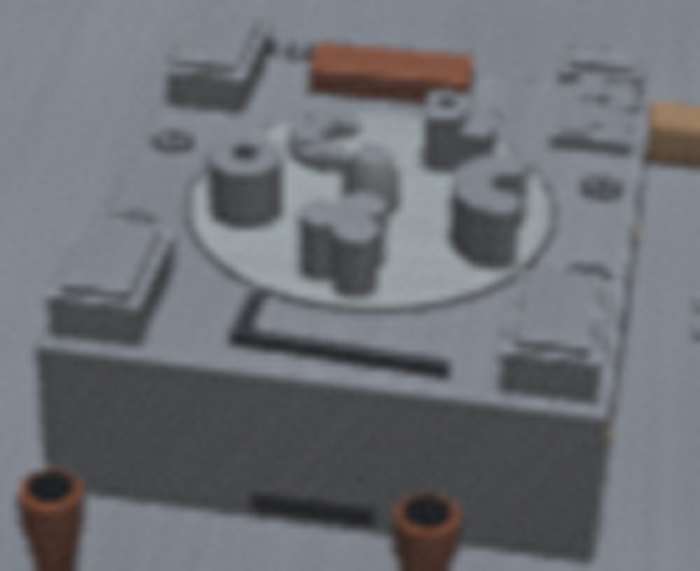

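In the side crop the kidney at (325,140) is a low stub, while the one at (488,210) is full height. So the broken core is at (378,217) in the top crop, and the chipped lock is the lower-right one, near (472,466).

```bash
cat > h.py <<'E'
import cv2,numpy as np
def ray(g,uv,z):
    K=np.array([[g['fx'],0,g['cx']],[0,g['fy'],g['cy']],[0,0,1]])
    p=cv2.undistortPoints(np.float64(uv).reshape(-1,1,2),K,np.array(g['dist']))[:,0]
    E=g['extrinsics'];R=E[:3,:3];c=-R.T@E[:3,3]
    d=np.c_[p,np.ones(len(p))]@R
    return c+d*((np.reshape(z,(-1,1))-c[2])/d[:,2:])
E
python3 - <<'E'
import pickle,cv2
from h import *
d=pickle.load(open('d0.pkl','rb'));g=d['top'];s=d['side']
T=lambda c:(np.float64(c)+.5)/5-.5+[222,145]
S=lambda c:(np.float64(c)+.5)/5.6-.5+[200,160]
np.set_printoptions(precision=1,suppress=True)
cor=ray(g,T([[48,45],[548,62],[533,512],[22,490]]),60)[:,:2]
scor=ray(s,S([[38,345],[612,415]]),60)[:,:2]
print('corners',cor,'mean',cor.mean(0));print('side',scor)
u=cor[0]+cor[3]-cor[1]-cor[2]; v=cor[0]+cor[1]-cor[2]-cor[3]
print('yaw deg',np.degrees([np.arctan2(-u[0],u[1]),np.arctan2(v[1],v[0])]))
for n,f in(('top',g),('side',s)):
    im=f['frame'];x0,y0,x1,y1=(222,145,338,255) if n=='top' else (225,175,305,220)
    m=np.zeros(im.shape[:2],np.uint8);gr=cv2.cvtColor(im,cv2.COLOR_RGB2GRAY)
    b=im.astype(int); sel=(b[:,:,2]-b[:,:,0]<8)&(gr>125); m[y0:y1,x0:x1]=sel[y0:y1,x0:x1]*255
    m=cv2.morphologyEx(m,cv2.MORPH_OPEN,np.ones((2,2)))
    c=max(cv2.findContours(m,0,cv2.CHAIN_APPROX_NONE)[0],key=cv2.contourArea);h=cv2.convexHull(c)[:,0]
    w=ray(f,h,60)[:,:2].astype(np.float32);print(n,'insert',cv2.minEnclosingCircle(w),w.min(0),w.max(0))
print('cores: round,stub,block,kidney,clover')
print(ray(g,T([[260,160],[378,217],[373,340],[246,373],[176,262]]),[84,67,80,84,84]))
print('spreader',ray(g,T([[288,271]]),82))
print('lock outline',ray(g,T([[413,425],[533,430],[528,514],[413,503]]),[60,78,78,62]))
print('side stub',ray(s,S([[322,138]]),66),'bar ends')
E
```

```text
corners [[655.5 149.1]
 [645.1 -51. ]
 [467.  -39.7]
 [477.7 159.6]] mean [561.3  54.5]
side [[655.  145. ]
 [476.5 155.3]]
yaw deg [-3.  -3.5]Traceback (most recent call last):
  File "<stdin>", line 17, in <module>
ValueError: max() iterable argument is empty
```

```bash
python3 - <<'E'
import pickle,cv2
from h import *
d=pickle.load(open('d0.pkl','rb'));g=d['top'];s=d['side']
T=lambda c:(np.float64(c)+.5)/5-.5+[222,145]
S=lambda c:(np.float64(c)+.5)/5.6-.5+[200,160]
np.set_printoptions(precision=1,suppress=True)
for n,f in(('top',g),('side',s)):
    im=f['frame'].astype(int);x0,y0,x1,y1=(222,145,338,255) if n=='top' else (230,178,302,218)
    cx,cy=(272,208) if n=='top' else (250,209)
    print(n,im[cy,cx],im[150,272],im[200,310])
    r=im[:,:,1]-im[:,:,2]
    m=np.zeros(r.shape,np.uint8);m[y0:y1,x0:x1]=(((r>-3)&(im[:,:,1]>95))*255)[y0:y1,x0:x1]
    m=cv2.morphologyEx(m,cv2.MORPH_OPEN,np.ones((3,3)))
    C=cv2.findContours(m,0,cv2.CHAIN_APPROX_NONE)[0]
    if not C: continue
    h=cv2.convexHull(max(C,key=cv2.contourArea))[:,0]
    w=ray(f,h,60)[:,:2].astype(np.float32);print('insert',cv2.minEnclosingCircle(w),w.min(0),w.max(0))
print('top-crop circle ends',ray(g,T([[128,273],[446,273],[287,116],[287,433]]),60))
print('side circle ends',ray(s,S([[188,200],[555,215],[365,310]]),60))
print('round,stub,block,kidney,clover')
print(ray(g,T([[260,160],[378,217],[373,340],[246,373],[176,262]]),[84,67,80,84,84]))
print('spreader',ray(g,T([[288,271]]),82))
print('lock',ray(g,T([[413,425],[533,430],[528,514],[413,503]]),[60,78,78,62]))
print('side stub',ray(s,S([[322,138]]),66))
c=np.array([561.3,54.5]);a=np.radians(-3.2);R=np.array([[np.cos(a),-np.sin(a)],[np.sin(a),np.cos(a)]])
print('lock model',c+R@[-71,-74])
E
```

```text
top [140 143 148] [123 124 132] [127 128 134]
side [155 163 166] [127 132 140] [129 134 143]
top-crop circle ends [[562.7 117.5  60. ]
 [561.   -8.2  60. ]
 [624.9  53.5  60. ]
 [498.8  55.5  60. ]]
side circle ends [[623.6  54.8  60. ]
 [497.4  46.3  60. ]
 [555.8 111.6  60. ]]
round,stub,block,kidney,clover
[[603.3  64.6  84. ]
 [582.7  18.5  67. ]
 [533.4  22.2  80. ]
 [521.1  71.1  84. ]
 [564.1  97.4  84. ]]
spreader [[560.2  54.4  82. ]]
lock [[501.3   6.2  60. ]
 [498.3 -38.2  78. ]
 [466.5 -35.4  78. ]
 [471.1   7.   62. ]]
side stub [[581.7  16.5  66. ]]
lock model [486.3 -15.4]
```

Request:
{"name": "carry_out", "arguments": {"motion": [[-0.1,-0.06,0,0],[-0.25,-0.16,0,0],[-0.4,-0.25,0,0],[-0.55,-0.35,0,0],[-0.7,-0.44,0,0],[-0.85,-0.54,0,0],[-0.95,-0.6,0,0],[-1,-0.63,0,0]], "grip": 1}}

```text
time_s: 0.77
tool_pos: [356.4, 337.3, 303.7]
eef_rot: [-3.141, 0.0, 2.75]
contact_force: [1.4, 1.0, 1.2]
opening: -0.001
grip_force: 0.0
```

Request:
{"name": "carry_out", "arguments": {"motion": [[-0.1,-0.06,0,0],[-0.25,-0.16,0,0],[-0.4,-0.25,0,0],[-0.55,-0.35,0,0],[-0.7,-0.44,0,0],[-0.85,-0.54,0,0],[-0.95,-0.6,0,0],[-1,-0.63,0,0]]}}

```text
time_s: 1.43
tool_pos: [494.0, 145.6, 303.6]
eef_rot: [-3.141, 0.0, 2.75]
contact_force: [0.3, 0.3, 0.5]
opening: -0.004
grip_force: 0.0
```

Request:
{"name": "carry_out", "arguments": {"motion": [[-0.1,-0.06,0,0],[-0.25,-0.16,0,0],[-0.4,-0.25,0,0],[-0.55,-0.35,0,0],[-0.62,-0.4,0,0],[-0.66,-0.43,0,0],[-0.66,-0.43,0,0],[-0.66,-0.43,0,0]]}}

```text
time_s: 2.1
tool_pos: [581.7, 18.7, 303.6]
eef_rot: [3.141, -0.002, 2.753]
contact_force: [0.3, -0.2, 0.1]
opening: -0.001
grip_force: 0.0
```

Request:
{"name": "carry_out", "arguments": {"motion": [[-0.01,0,0.08,0],[-0.01,0,0.2,0],[-0.01,0,0.32,0],[-0.01,0,0.42,0],[-0.01,0,0.48,0],[-0.01,0,0.5,0],[-0.01,0,0.5,0],[-0.01,0,0.5,0]]}}

```text
time_s: 2.77
tool_pos: [584.0, 18.0, 204.7]
eef_rot: [3.141, 0.001, 2.754]
contact_force: [0.0, -0.5, 0.5]
opening: 0.0
grip_force: 0.0
```

```bash
python3 - <<'E'
from bench import sense,get_image
import cv2,numpy as np
g=get_image('top');s=get_image('side');print(sense()['tool_pos'])
a=cv2.resize(g['frame'][130:255,215:345,::-1],(480,462),interpolation=cv2.INTER_CUBIC)
b=cv2.resize(s['frame'][110:235,210:296,::-1],(318,462),interpolation=cv2.INTER_CUBIC)
cv2.imwrite('pics/m1.png',np.hstack([a,b]))
# projected tip
for c in(g,s):
  K=np.array([[c['fx'],0,c['cx']],[0,c['fy'],c['cy']],[0,0,1]]);E=c['extrinsics']
  p=np.array(sense()['tool_pos'])-[0,0,73]
  print(cv2.projectPoints(p.reshape(1,3),cv2.Rodrigues(E[:3,:3])[0],E[:3,3],K,np.array(c['dist']))[0].ravel())
E
```

```text
[584.43478001  17.45006448 205.28412577]
[299.83772846 182.16468051]
[256.00808204 154.56073554]
```

View pics/m1.png

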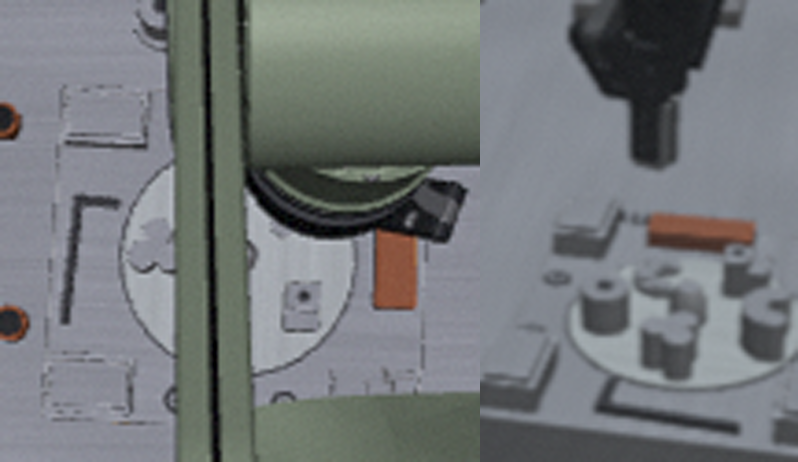

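The shut fingertips, at crop pixel (654,163), sit where the side calibration puts them to within 1 px, in line above the stub. I'll descend and hold.

Request:
{"name": "carry_out", "arguments": {"motion": [[0.003,0,0.04,0],[0.003,0,0.09,0],[0.003,0,0.14,0],[0.003,0,0.18,0],[0.003,0,0.21,0],[0.003,0,0.223,0],[0.003,0,0.223,0],[0.003,0,0.223,0]]}}

```text
time_s: 3.53
tool_pos: [583.6, 17.1, 159.2]
eef_rot: [3.142, -0.0, 2.753]
contact_force: [0.0, 0.1, 0.0]
opening: 0.001
grip_force: 0.0
```

Request:
{"name": "carry_out", "arguments": {"motion": [[0,0,0,0],[0,0,0,0],[0,0,0,0],[0,0,0,0],[0,0,0,0],[0,0,0,0],[0,0,0,0],[0,0,0,0]]}}

```text
time_s: 4.2
tool_pos: [583.4, 17.1, 159.4]
eef_rot: [3.141, 0.0, 2.753]
contact_force: [0.1, 0.3, 0.5]
opening: -0.001
grip_force: 0.0
```

```bash
python3 - <<'E'
from bench import sense,get_image
import cv2
s=get_image('side');print(sense()['tool_pos'],sense()['time_s'])
cv2.imwrite('pics/m2.png',cv2.resize(s['frame'][130:235,200:325,::-1],None,fx=5,fy=5,interpolation=cv2.INTER_CUBIC))
E
```

```text
[583.43542055  17.12372641 159.3164343 ] 4.25
```

View pics/m2.png

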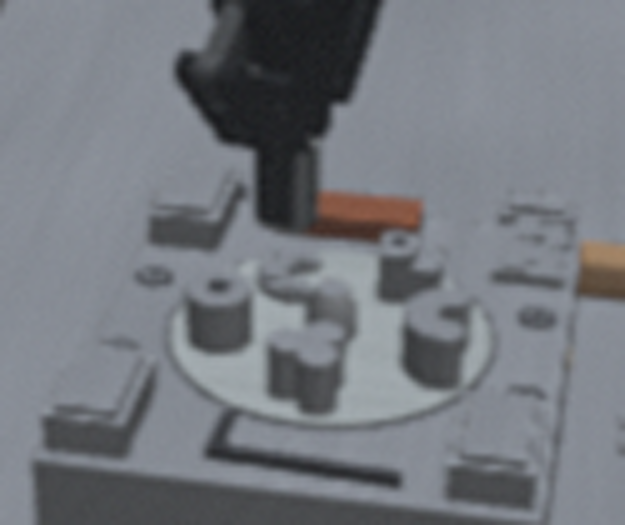

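The fingertips at (287,225) hover directly over the stub at (290,273). I'll finish the hold with some margin, then raise and cross.

Request:
{"name": "carry_out", "arguments": {"motion": [[0,0,0,0],[0,0,0,0],[0,0,0,0],[0,0,0,0],[0,0,0,0],[0,0,0,0],[0,0,0,0],[0,0,0,0]]}}

```text
time_s: 4.92
tool_pos: [583.4, 17.1, 159.3]
eef_rot: [3.142, -0.0, 2.753]
contact_force: [-0.6, 0.1, -0.9]
opening: 0.004
grip_force: 0.0
```

Request:
{"name": "carry_out", "arguments": {"motion": [[0,0,0,0],[0,0,0,0],[0,0,0,0],[0,0,0,0],[0,0,0,0],[0,0,0,0],[0,0,0,0],[0,0,0,0]]}}

```text
time_s: 5.58
tool_pos: [583.4, 17.1, 159.3]
eef_rot: [3.141, 0.0, 2.753]
contact_force: [-0.0, -0.3, -0.1]
opening: 0.002
grip_force: 0.0
```

Request:
{"name": "carry_out", "arguments": {"motion": [[0,0,0,0],[0,0,0,0],[0,0,0,0],[0,0,0,0],[0,0,0,0],[0,0,0,0],[0,0,0,0],[0,0,0,0]]}}

```text
time_s: 6.25
tool_pos: [583.5, 17.1, 159.3]
eef_rot: [3.142, 0.0, 2.753]
contact_force: [-0.8, -0.1, -0.3]
opening: 0.004
grip_force: 0.0
```

Request:
{"name": "carry_out", "arguments": {"motion": [[0,0,-0.05,0],[0,0,-0.15,0],[0,0,-0.27,0],[0,0,-0.38,0],[0,0,-0.46,0],[0,0,-0.5,0],[0,0,-0.5,0],[0,0,-0.5,0]]}}

```text
time_s: 6.92
tool_pos: [583.2, 17.1, 259.3]
eef_rot: [3.141, 0.0, 2.753]
contact_force: [0.6, 0.2, -1.4]
opening: 0.002
grip_force: 0.0
```

Request:
{"name": "carry_out", "arguments": {"motion": [[0.04,-0.03,0,0],[0.12,-0.1,0,0],[0.22,-0.19,0,0],[0.31,-0.27,0,0],[0.36,-0.32,0,0],[0.386,-0.339,0,0],[0.386,-0.339,0,0],[0.386,-0.339,0,0]]}}

```text
time_s: 7.58
tool_pos: [486.4, -16.3, 259.0]
eef_rot: [3.141, -0.0, 2.753]
contact_force: [0.0, 0.1, -0.7]
opening: -0.001
grip_force: 0.0
```

Request:
{"name": "carry_out", "arguments": {"motion": [[0,0,0.05,0],[0,0,0.15,0],[0,0,0.26,0],[0,0,0.35,0],[0,0,0.41,0],[0,0,0.45,0],[0,0,0.47,0],[0,0,0.475,0]]}}

```text
time_s: 8.25
tool_pos: [486.5, -16.2, 163.3]
eef_rot: [-3.141, -0.001, 2.753]
contact_force: [-0.2, -0.8, 1.1]
opening: 0.001
grip_force: 0.0
```

```bash
python3 - <<'E'
from bench import sense,get_image
import cv2
s=get_image('side');print(sense()['tool_pos'],sense()['time_s'])
cv2.imwrite('pics/m3.png',cv2.resize(s['frame'][130:235,225:350,::-1],None,fx=5,fy=5,interpolation=cv2.INTER_CUBIC))
E
```

```text
[486.65426934 -16.22251496 163.84945226] 8.3
```

View pics/m3.png

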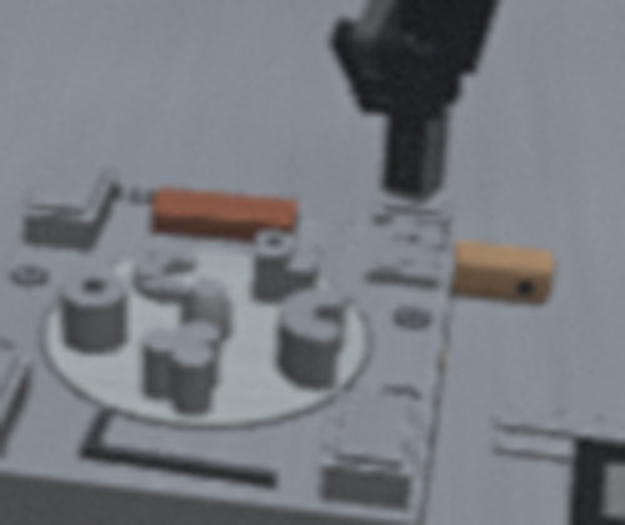

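The fingertips at (413,195) project straight down to about (413,258), which is the middle of the chipped lock's foot. I'll hold there, then rise and withdraw.

Request:
{"name": "carry_out", "arguments": {"motion": [[0,0,0,0],[0,0,0,0],[0,0,0,0],[0,0,0,0],[0,0,0,0],[0,0,0,0],[0,0,0,0],[0,0,0,0]]}}

```text
time_s: 8.97
tool_pos: [486.3, -16.4, 164.4]
eef_rot: [3.141, 0.0, 2.753]
contact_force: [0.1, -1.1, -0.4]
opening: 0.0
grip_force: 0.0
```

Request:
{"name": "carry_out", "arguments": {"motion": [[0,0,0,0],[0,0,0,0],[0,0,0,0],[0,0,0,0],[0,0,0,0],[0,0,0,0],[0,0,0,0],[0,0,0,0]]}}

```text
time_s: 9.63
tool_pos: [486.3, -16.3, 164.3]
eef_rot: [3.141, 0.0, 2.753]
contact_force: [-0.5, 0.7, 0.6]
opening: 0.002
grip_force: 0.0
```

Request:
{"name": "carry_out", "arguments": {"motion": [[0,0,0,0],[0,0,0,0],[0,0,0,0],[0,0,0,0],[0,0,0,0],[0,0,0,0],[0,0,0,0],[0,0,0,0]]}}

```text
time_s: 10.3
tool_pos: [486.3, -16.3, 164.3]
eef_rot: [3.141, -0.0, 2.753]
contact_force: [0.1, 0.2, 0.3]
opening: 0.001
grip_force: 0.0
```

Request:
{"name": "carry_out", "arguments": {"motion": [[0,0,0,0],[0,0,0,0],[0,0,0,0],[0,0,0,0],[0,0,0,0],[0,0,0,0],[0,0,0,0],[0,0,0,0]]}}

```text
time_s: 10.97
tool_pos: [486.3, -16.3, 164.3]
eef_rot: [3.142, -0.0, 2.753]
contact_force: [-0.2, 0.7, 0.3]
opening: -0.004
grip_force: 0.0
```

Request:
{"name": "carry_out", "arguments": {"motion": [[0,0,-0.05,0],[0,0,-0.15,0],[0,0,-0.3,0],[0,0,-0.45,0],[0,0,-0.6,0],[0,0,-0.72,0],[0,0,-0.8,0],[0,0,-0.8,0]]}}

```text
time_s: 11.63
tool_pos: [487.7, -16.4, 328.1]
eef_rot: [3.139, 0.008, 2.753]
contact_force: [-0.2, -0.7, -0.5]
opening: 0.001
grip_force: 0.0
```

Request:
{"name": "carry_out", "arguments": {"motion": [[0.05,0.04,0,0],[0.14,0.12,0,0],[0.26,0.23,0,0],[0.38,0.34,0,0],[0.5,0.44,0,0],[0.62,0.55,0,0],[0.7,0.62,0,0],[0.76,0.67,0,0]]}}

```text
time_s: 12.3
tool_pos: [393.9, 167.0, 322.4]
eef_rot: [-3.139, -0.004, 2.755]
contact_force: [0.1, 0.1, 0.9]
opening: 0.004
grip_force: 0.0
```

Request:
{"name": "carry_out", "arguments": {"motion": [[0.07,0.06,0,0],[0.16,0.14,0,0],[0.27,0.24,0,0],[0.38,0.34,0,0],[0.5,0.44,0,0],[0.62,0.55,0,0],[0.7,0.62,0,0],[0.76,0.67,0,0]]}}

```text
time_s: 12.97
tool_pos: [304.1, 348.2, 322.2]
eef_rot: [-3.138, -0.002, 2.755]
contact_force: [0.9, -0.2, -0.8]
opening: 0.003
grip_force: 0.0
```

Request:
{"name": "carry_out", "arguments": {"motion": [[0.07,0.06,0,0],[0.16,0.14,0,0],[0.27,0.24,0,0],[0.38,0.34,0,0],[0.5,0.44,0,0],[0.62,0.55,0,0],[0.72,0.64,0,0],[0.76,0.67,0,0]]}}

```text
time_s: 13.63
tool_pos: [214.0, 530.7, 321.8]
eef_rot: [-3.138, -0.001, 2.756]
contact_force: [0.2, 0.8, -0.5]
opening: -0.0
grip_force: 0.0
```

Request:
{"name": "carry_out", "arguments": {"motion": [[0,0,0,0],[0,0,0,0],[0,0,0,0],[0,0,0,0]]}}

```text
time_s: 13.97
tool_pos: [217.2, 527.2, 324.2]
eef_rot: [-3.141, 0.0, 2.751]
contact_force: [-0.3, -0.1, 0.2]
opening: -0.0
grip_force: 0.0
```

```bash
python3 - <<'E'
from bench import sense,get_image,job_done
import pickle,numpy as np
d=pickle.load(open('d0.pkl','rb'))
for n in('top','side'):
    f=get_image(n)['frame'].astype(int);k=np.abs(f-d[n]['frame']).max(2)>40
    print(n,k.sum(),np.argwhere(k)[:5].tolist())
s=sense();print(s['tool_pos'],np.abs(s['qvel']).max())
if np.hypot(s['tool_pos'][0]-478,s['tool_pos'][1]-160)>380: print(job_done())
E
```

```text
top 0 []
side 0 []
[217.3289312  527.48832094 324.5954043 ] 0.00647292507342288
the job is handed in; nothing more can be done
None
```

The hand pointed at the broken kidney core, then at the chipped corner lock, holding about 2 cm above each for over two seconds; it then withdrew about 45 cm from the die with nothing disturbed, and the job was handed in at about 14 s.

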